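Unclip and try out a pedal caddy

ROBOT

A 6-joint arm with a two-finger parallel gripper is mounted at the origin on a cart in front of the work surface, level with it; the furniture and walls round the work are solid. World frame = base frame: x ahead of the robot, y to its left, z up, the work surface at z = 0. Lengths are in m, angles in rad, forces in N, time in s.
With the tool pointing down it reaches from about 0.325 to 0.9 m from the base axis. Payload 6.1 kg.
Tool frame: the origin (TCP) lies on the centre line of the jaws, within the pads' length; the fingertips stand 25 mm ahead of it and the grasp point (between the pads) lies 6 mm ahead of it; z points along the fingers, y is the direction in which the jaws open and shut (so a half turn about z gives the same grasp; the last joint's range is limited). The gripper opens to 85 mm and grips with 20 to 120 N. Pads are 22 mm wide; open, the fingers measure 114 mm over their backs; the gripper's body (76 mm by 85 mm) begins 54 mm behind the grasp point. The pads swing forward as they close: fully open they stand 13 mm farther back than shut.
Start: joints at [1.147, 0.22, 1.526, -0, 1.395, -0.126], TCP at [0.183, 0.597, 0.256] pointing down, gripper open.
Joint ranges: [-2.98, 2.98], [-0.91, 2.08], [0.09, 2.57], [-1.24, 4.39], [0.2, 2.65], [-2.68, 2.68]. Speed limits (rad/s): [2.57, 2.57, 3.01, 3.14, 3.14, 3.14].

INTERFACE

Orientations are given as a unit quaternion [x, y, z, w].
In Python, from station import ctrl gives the robot as it stands.
- The arm moves only by the shell command python3 -m handwheel 'ROWS' [OPENING] [FORCE]. ROWS is JSON, one flat list of numbers, 6 for each row, row after row: the shift along the tool's x, y, z in mm, then the turn, a rotation vector about the tool's x, y, z in rad. A call has 1 to 20 rows; each row shifts and turns the commanded pose from where the row before left it, along the tool's axes as they then stand; what a row does not reach is not made up. A row lasts 1/8 s, in which the tool goes at most 62.5 mm and 10.7 degrees, less where a joint would pass 70% of its speed; a pose out of reach is approached as far as the arm can. A call with a gripper value outside its range is refused whole. OPENING is the closure, from -1 (fully open) to 1 (shut), set as the call begins (- or left out, the last holds). The fingers move at their own pace and stop on an object; FORCE is the grip in N (left out, the last holds). Time passes only in rows, so rows that do not move let the fingers close. It gives the time, the measured TCP pose, the force and the opening at its end, in the units of the state.
- ctrl.state(): the state, without advancing time (a new reading comes with each control period).
- ctrl.capture(name): name is "scene" or "top" or "wrist"; returns (picture, depth): 400x640x3 uint8, red, green, blue; 400x640 float32, m along the optical axis (not along the pixel's ray), 0 where there is no reading.
- ctrl.camera_info(name): a dict with "fx", "fy", "cx", "cy" (pixels), "T" (4x4, takes a point from camera to world coordinates). Camera axes: x right, y down, z forward; pixel columns grow to the right and rows downward; lengths in m; the calibration is good to about 2 mm. A picture is of the moment at which its call begins: read the wrist's pose just before it. camera_info takes no time and is no camera call; for the wrist camera it gives the pose at the moment of the call.
- ctrl.sign_off(): hands the job in, once; it reports no verdict.
The state is a dict: "clock": time; "joint_pos": joint angles; "joint_vel": joint speeds; "effort": joint torques, N m; "tool_pos": TCP position; "ee_rot": TCP orientation; "wrist_force": force on the tool from outside, world axes, zero at the start; "wrist_torque": the same for the moment, N m; "opening": opening from 0.0 (shut) to 1.0 (fully open).
Only numpy, scipy, OpenCV 4.12 (cv2) and the standard library are available. Lean on these libraries where they do the work, as an engineer would, in place of code of your own. Each camera call takes 0.05 s, during which the arm holds its last target.

TASK

The new food-waste caddy on the hob cover is still locked: pull the red-looped spring clip sideways out of the pedal's lock pin and lay it on the side plate. Then press the pedal right down so that the lid opens fully, and ease the pedal back up so that the lid closes gently, without slamming. Leave the other things standing where they are.

Things in the scene. Friction and masses are not known exactly. Their poses are not given: they have to be found in the camera images.
- hob_cover: Fixed wooden board over the burners, 480 x 540 mm, its top at z = 0.018 m; all things stand on it. Origin: centre of its underside.
- caddy: Fixed grey food-waste caddy, 120 mm deep (x), 190 wide (y), 215 high. Origin: at its foot, middle of the front wall; +x to its back (away from the robot at yaw 0), +y to the left as the robot sees it, z up. A steel lock plate juts 60 mm from the front wall, from y = -36 to +46 mm, its top 96 mm above the foot.
- lock_pin (a point): On the axis of the upright dark steel lock pin (16 mm diameter), at its cross hole: 35 mm in front of the front wall, 99 mm above the foot. The hole runs along the caddy's y. The pin stands on the pedal arm, passes up through a slot in the lock plate and ends 13 mm above this point.
- clip: Loose spring clip of 5 mm wire (R-clip), 96 mm long, some 47 g. Origin: on its straight leg at the pin. As it sits its axes are the caddy's, it rests on the lock plate and its loop is at +y. The leg ends at y = -24 mm: 35 mm of pull in +y frees it. A sprung second leg with a bump hugs the pin's front; pulling it over takes about 3 to 10 N. Until it is out the clip locks the pedal.
- clip_loop (a point): Middle of the clip's red loop, to grip, at (-14, 60, 24) mm in the clip's frame. The loop is a flat oblong wire ring, 24 mm wide (clip's y = 48 to 72 mm), leaning 30 degrees from vertical towards the clip's -x: its plane holds the y axis and (-0.5, 0, 0.87), along which it rises 45 mm from the leg (this point: 28 mm). 40 mm are free between pin and loop.
- clip_mid (a point): Point on the clip's straight leg, at y = +22 mm of the clip: the middle of its length.
- lid_front (a point): Middle of the green lid's front edge (lid 202 mm wide, 10 mm thick), 40 mm in front of the front wall and 223 mm above the foot when closed. It overhangs the clip, so the loop can be taken only with the tool tilted 25 to 45 degrees, coming from the front and above, fingers closing along the caddy's y.
- plate: Loose white side plate, 169 mm across, 17 mm high at the rim, flat inside to a radius of 55 mm, its inner floor 9 mm above its underside. Origin: centre of its underside.
- pedal (a joint): Angle of the pedal lever, rad: 0 up (at rest), 0.19 fully down on its stop. It hinges along the caddy's y, 4 mm in front of the front wall, 52 mm above the foot. A spring and the lid push it back up, with some 4 to 9 N at the pad. Let go, it snaps back and the lid slams.
- pedal_pad (a point): Middle of the top of the black ribbed pedal pad, 52 mm (x) by 75 mm (y), 155 mm in front of the front wall; it lies 60 mm above the caddy's foot at rest and about 31 mm above it when fully down.
- lid (a joint): Angle of the green lid, rad, linked to the pedal (6 rad a radian): 0 closed, about 1.14 with the pedal fully down. It hinges at its back edge. Closing faster than 3 rad/s is slamming (pad rising faster than about 0.075 m/s); 0.02 m/s at the pad is gentle.
- yoghurt_pot: Small yoghurt pot with foil lid, 72 mm across, 71 mm high, loose bystander. Origin: centre of its underside.
- jar_paprika: Small spice jar with a black cap, orange-brown label, 42 mm across, 115 mm high, loose bystander. Origin: centre of its underside.
- tea_box: Black carton of tea bags, 71 x 73 x 81 mm, loose bystander. Origin: centre of its underside.

How it is judged:
On the way, in this order (a step that is already met when the one before it is completed fails the run):
1. the clip is out of the pin and lies released on the side plate (horizontal distance between clip_mid and plate below 0.07 m and z of clip_mid in the frame of plate between 0.002 and 0.045 m and contact force between clip and plate above 0.05 N and contact force between clip and the fingers below 0.05 N and linear speed of clip below 0.03 m/s and value of joint lid below 0.25 rad), for 0.2 s.
2. the pedal is pressed right down and the lid stands open (over 1.0 rad) (value of joint lid above 1 rad), for 0.2 s.
At the end, for the whole second after the job is handed in: The clip lies released and at rest on the side plate (its middle within 70 mm of the plate's centre), the plate lies level, the lid is closed (under 0.05 rad) and the pedal is back up (under 0.01 rad) (horizontal distance between clip_mid and plate below 0.07 m and z of clip_mid in the frame of plate between 0.002 and 0.045 m and contact force between clip and plate above 0.05 N and contact force between clip and the fingers below 0.05 N and linear speed of clip below 0.03 m/s and value of joint lid below 0.05 rad and value of joint pedal below 0.01 rad and angle between plate's own z axis and vertical below 0.1 rad); the robot touches nothing.
It fails at once if the lid slams (closes faster than 3 rad/s) (velocity of joint lid below -3 rad/s).
It fails at once if the lid is forced open (over 0.5 rad) while the clip is still in the pin (value of joint lid above 0.5 rad and distance between clip and lock_pin below 0.02 m).
It fails at once if the yoghurt pot is pushed more than 25 mm or tipped (distance of yoghurt_pot from where it was at the start of the episode above 0.025 m or angle between yoghurt_pot's own z axis and vertical above 0.4 rad).
It fails at once if the spice jar is pushed more than 25 mm or tipped (distance of jar_paprika from where it was at the start of the episode above 0.025 m or angle between jar_paprika's own z axis and vertical above 0.4 rad).
It fails at once if the box of tea bags is pushed more than 25 mm or tipped (distance of tea_box from where it was at the start of the episode above 0.025 m or angle between tea_box's own z axis and vertical above 0.4 rad).
It also fails if it takes over 58 s, if anything falls off the work surface, if the arm or the gripper's body presses on something with over 40 N, if the wrist force passes 120 N, or if a joint passes its speed limit or range.

## Working session

There is one attempt and no reset: what is moved stays moved. The work goes in short steps, Python scripts to look and compute and a shell command to move; the robot and the scene stay as the last step left them, time stands still between calls to the robot, and variables do not carry over. Pictures are saved under pics/ and viewed, and the job is handed in when it is done.

```bash
mkdir -p pics; ls; cat > h.py <<'E'
import numpy as np,cv2
from scipy.spatial.transform import Rotation as R
from station import ctrl
def cap(n,f):
    ci=ctrl.camera_info(n); p,d=ctrl.capture(n)
    cv2.imwrite('pics/'+f+'.png',p[:,:,::-1]); np.savez('pics/'+f+'.npz',p=p,d=d,T=np.array(ci['T']),k=[ci['fx'],ci['fy'],ci['cx'],ci['cy']])
def load(f):
    z=np.load('pics/'+f+'.npz'); return z['p'],z['d'],z['T'],z['k']
def cloud(f):
    p,d,T,k=load(f); v,u=np.mgrid[:d.shape[0],:d.shape[1]]
    P=np.stack([(u-k[2])/k[0]*d,(v-k[3])/k[1]*d,d],-1)@T[:3,:3].T+T[:3,3]
    P[d==0]=np.nan; return P,p
E
python3 - <<'E'
from h import *
print(ctrl.state())
cap('scene','s0');cap('top','t0')
E
```

```text
pics
{'clock': 0.0, 'joint_pos': array([ 1.14689694e+00,  2.21219506e-01,  1.52762644e+00, -2.38695355e-05,
        1.39470994e+00, -1.26118331e-01]), 'joint_vel': array([-1.17197968e-04, -1.42580893e-03,  2.72880703e-03,  7.36507894e-05,
       -1.66845601e-03,  1.06414419e-03]), 'effort': array([ 2.79774449e-04, -4.96899498e+01, -3.89393020e+01, -2.07348012e-04,
        1.10165493e-02, -1.01701073e-05]), 'tool_pos': array([0.18316137, 0.59696624, 0.25519519]), 'ee_rot': array([ 1.48338875e-01,  9.88936102e-01, -9.47921047e-04, -2.55256816e-04]), 'wrist_force': array([ 0.16250463, -0.55505851, -0.94690795]), 'wrist_torque': array([ 0.00648917,  0.03122799, -0.00471231]), 'opening': 0.9985122519004598}
```

View pics/s0.png

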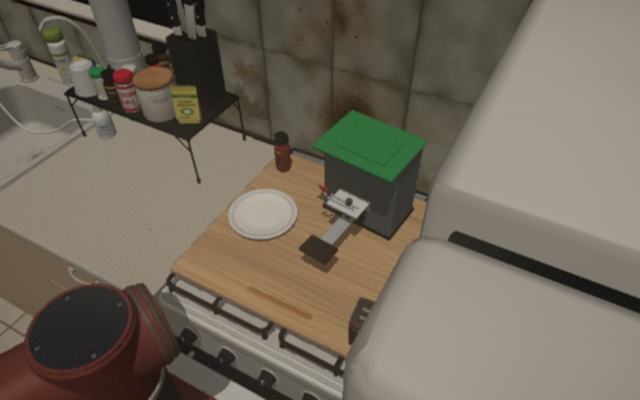

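View pics/t0.png

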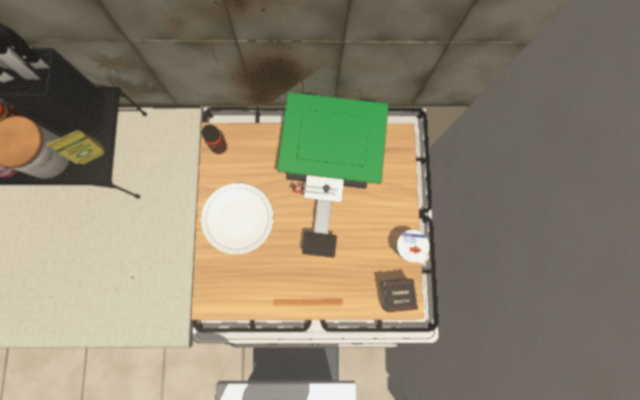

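The top view shows the lid around (333,138), the lock plate (323,188), the red loop (297,187), the pad (320,244), the plate (237,218), the jar (213,138), the pot (413,245) and the tea box (398,294).

```bash
python3 - <<'E'
from h import *
P,p=cloud('t0')
pts=dict(lid=(333,138),lidfl=(281,175),lidfr=(379,180),lidbl=(289,97),lidbr=(386,104),lock=(315,190),pin=(326,188),loop=(297,187),pad=(320,244),plate=(237,218),jar=(208,132),pot=(413,245),tea=(398,294),board=(350,280),grey=(550,300),grey2=(450,250),robot=(290,370))
for k,(u,v) in pts.items(): print(k,np.round(np.nanmedian(P[v-1:v+2,u-1:u+2].reshape(-1,3),0),4))
hsv=cv2.cvtColor(p,cv2.COLOR_RGB2HSV)
# lid
m=(hsv[...,0]>45)&(hsv[...,0]<80)&(hsv[...,1]>120)&(P[...,2]>.2)&(P[...,2]<.27)
q=P[m]; r=cv2.minAreaRect(q[:,:2].astype(np.float32)); print('lid',r,np.median(q[:,2])); print(cv2.boxPoints(r))
# pad
sub=np.zeros(m.shape,bool); sub[225:265,295:345]=1
m=sub&(P[...,2]>.05)&(p.sum(-1)<200)
q=P[m]; r=cv2.minAreaRect(q[:,:2].astype(np.float32)); print('pad',r,np.median(q[:,2]),m.sum())
# plate
sub[:]=0; sub[175:262,192:282]=1
m=sub&(P[...,2]>.024)&(hsv[...,1]<60)
q=P[m]; print('plate',cv2.minEnclosingCircle(q[:,:2].astype(np.float32)),np.percentile(q[:,2],[5,50,95]))
# red
sub[:]=0; sub[170:205,280:315]=1
m=sub&((hsv[...,0]<8)|(hsv[...,0]>172))&(hsv[...,1]>130)
q=P[m]; print('red',m.sum(),np.round(q,3)[:40], np.nanmean(q,0))
# lock plate
sub[:]=0; sub[170:210,295:350]=1
m=sub&(hsv[...,1]<40)&(P[...,2]>.1)&(P[...,2]<.13)
q=P[m]; r=cv2.minAreaRect(q[:,:2].astype(np.float32)); print('lock',r,np.median(q[:,2])); print(cv2.boxPoints(r))
# big obstacles
m=(P[...,2]>.1)
for y in np.arange(-.6,.0,.1): 
  q=P[m&(abs(P[...,1]-y)<.05)]; print(y,len(q), q.min(0) if len(q) else '',q.max(0) if len(q) else '')
print(ctrl.camera_info('top')['T'])
c=cv2.resize(p[150:270,260:420],None,fx=5,fy=5,interpolation=cv2.INTER_CUBIC);cv2.imwrite('pics/c0.png',c[:,:,::-1])
s=load('s0')[0];c=cv2.resize(s[160:280,260:420],None,fx=5,fy=5,interpolation=cv2.INTER_CUBIC);cv2.imwrite('pics/c1.png',c[:,:,::-1])
E
```

```text
lid [ 0.6484 -0.1003  0.2478]
lidfl [0.63   0.0138 0.0164]
lidfr [ 0.5662 -0.1868  0.2456]
lidbl [ 0.734  -0.0146  0.245 ]
lidbr [ 0.7202 -0.2079  0.2428]
lock [ 0.5734 -0.0678  0.1135]
pin [ 0.5748 -0.0915  0.1299]
loop [ 0.5793 -0.0282  0.1185]
pad [ 0.4575 -0.0794  0.0769]
plate [0.5229 0.1166 0.0259]
jar [0.7006 0.1689 0.1332]
pot [ 0.4544 -0.2856  0.0876]
tea [ 0.3492 -0.2454  0.0984]
board [ 0.3777 -0.1511  0.0186]
grey [ 0.3557 -0.3858  0.4275]
grey2 [ 0.4466 -0.387   0.0301]
robot [ 0.1068  0.0009 -0.3264]
lid ((0.6552229523658752, -0.10047826915979385), (0.19918353855609894, 0.16357846558094025), 82.79473114013672) 0.24660035265109514
[[ 0.56158835 -0.18902521]
 [ 0.7238751  -0.20954195]
 [ 0.74885756 -0.01193133]
 [ 0.5865708   0.00858541]]
pad ((0.0, 0.0), (0.0, 0.0), 0.0) nan 0
plate ((0.5219213366508484, 0.11593395471572876), 0.0851636752486229) [0.02479645 0.0296461  0.03502085]
red 18 [[ 0.581 -0.039  0.121]
 [ 0.577 -0.039  0.13 ]
 [ 0.569 -0.023  0.146]
 [ 0.565 -0.023  0.156]
 [ 0.566 -0.025  0.153]
 [ 0.563 -0.025  0.156]
 [ 0.562 -0.027  0.158]
 [ 0.563 -0.029  0.
[... 602 characters left out ...]
00741  0.41324523]
-0.4 69122 [ 0.13949761 -0.44999056  0.1000088 ] [ 0.83433783 -0.35004546  0.64495133]
-0.30000000000000004 4398 [ 0.31819241 -0.34996795  0.100044  ] [ 0.83550642 -0.25002744  0.41275197]
-0.20000000000000007 6551 [ 0.33266773 -0.2499338   0.10003817] [ 0.83428073 -0.15004595  0.41153193]
-0.10000000000000009 9427 [ 0.54752535 -0.14999646  0.10012553] [ 0.83490906 -0.05000122  0.41074269]
[[-1.38141700e-03 -9.81715906e-01  1.90346978e-01  3.90935784e-01]
 [-9.99924965e-01 -9.60842762e-04 -1.22123712e-02 -5.06906772e-02]
 [ 1.21719726e-02 -1.90349566e-01 -9.81640915e-01  1.01944968e+00]
 [ 0.00000000e+00  0.00000000e+00  0.00000000e+00  1.00000000e+00]]
  return _methods._mean(a, axis=axis, dtype=dtype,
  ret = ret.dtype.type(ret / rcount)
```

View pics/c0.png

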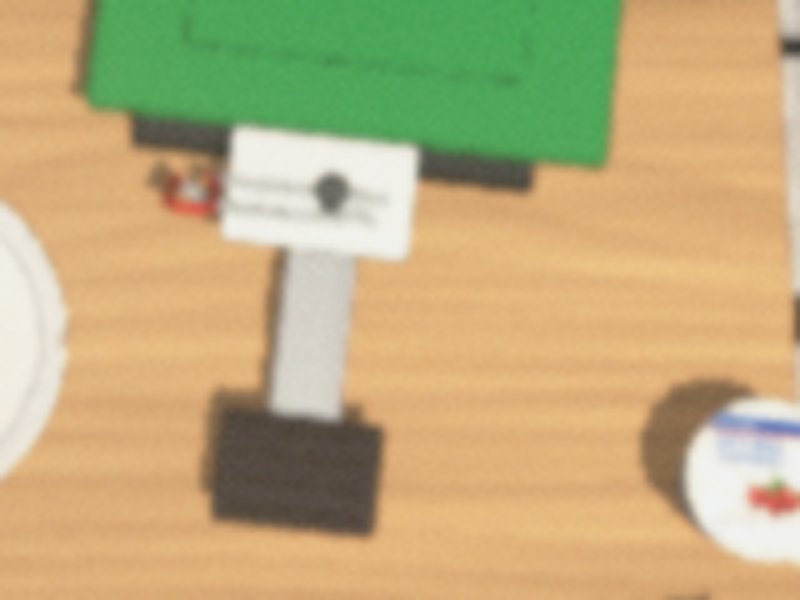

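View pics/c1.png

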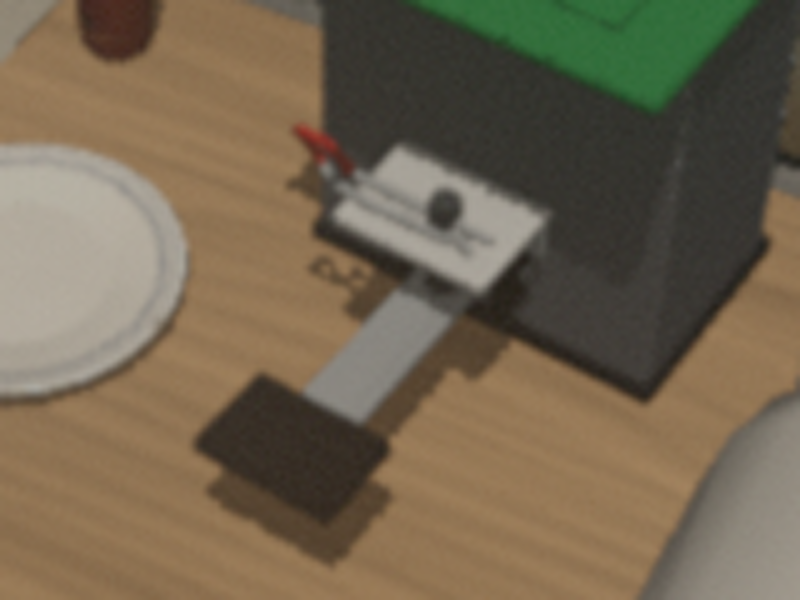

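```bash
cat >> h.py <<'E'
yaw=np.radians(-7.2); xc=np.array([np.cos(yaw),np.sin(yaw),0]); yc=np.array([-np.sin(yaw),np.cos(yaw),0])
def Rt(tilt):
    t=np.radians(tilt); z=np.sin(t)*xc-np.cos(t)*np.array([0,0,1]); return np.column_stack([np.cross(yc,z),yc,z])
def delta(pos,Rm):
    "translation in present tool axes (mm), then rotvec in tool axes"
    s=ctrl.state(); R0=R.from_quat(s['ee_rot']).as_matrix()
    return np.round(R0.T@(np.array(pos)-s['tool_pos'])*1000,1), np.round(R.from_matrix(R0.T@Rm).as_rotvec(),4), s
E
python3 - <<'E'
from h import *
Rm=Rt(35); loop=np.array([.5715,-.0305,.141])
t,r,s=delta(loop-.19*Rm[:,2],Rm); print(Rm,t,r,np.linalg.norm(t),np.linalg.norm(r),s['tool_pos'])
E
```

```text
[[-0.81269279  0.12533323  0.56905361]
 [ 0.10266697  0.9921147  -0.07188819]
 [-0.57357644  0.         -0.81915204]] [-448.  -504.7  -40.6] [-0.0543 -0.6098 -0.1662] 676.0728141258159 0.6343713187085305 [0.18316094 0.59701673 0.25526489]
```

```bash
python3 -m handwheel '[-32,-36,-2.9,0,0,0,-32,-36,-2.9,0,0,0,-32,-36,-2.9,0,0,0,-32,-36,-2.9,0,0,0,-32,-36,-2.9,0,0,0,-32,-36,-2.9,0,0,0,-32,-36,-2.9,0,0,0,-32,-36,-2.9,0,0,0,-32,-36,-2.9,0,0,0,-32,-36,-2.9,0,0,0,-32,-36,-2.9,0,0,0,-32,-36,-2.9,0,0,0,-32,-36,-2.9,0,0,0,-32,-36,-2.9,0,0,0,0,0,0,-0.0136,-0.1525,-0.0416,0,0,0,-0.0136,-0.1525,-0.0416,0,0,0,-0.0136,-0.1525,-0.0416,0,0,0,-0.0136,-0.1525,-0.0416,0,0,0,0,0,0]' -0.1 30
python3 - <<'E'
from h import *
Rm=Rt(35); loop=np.array([.5715,-.0305,.141])
print(delta(loop-.19*Rm[:,2],Rm)); cap('wrist','w0')
E
```

```text
clock: 2.48
tool_pos: [0.4615, -0.0154, 0.2943]
ee_rot: [0.061, 0.952, -0.018, 0.299]
wrist_force: [0.7, -0.1, 0.8]
opening: 0.55
(array([-3. , -1.2, -0.8]), array([ 0.0015, -0.0022, -0.0019]), {'clock': 2.475, 'joint_pos': array([-0.25628132, -0.71499582,  2.32567764,  0.09497157,  0.92860709,
       -1.73327937]), 'joint_vel': array([ 0.00680289,  0.07626668, -0.12188581, -0.0208222 ,  0.03755436,
        0.04261951]), 'effort': array([ 2.25967204e-02, -1.25460166e+01, -4.14332092e+01,  6.53417856e-01,
       -3.54054719e+00, -5.18262070e-01]), 'tool_pos': array([ 0.46153395, -0.01543908,  0.29426984]), 'ee_rot': array([ 0.06058048,  0.95212574, -0.01782756,  0.2991133 ]), 'wrist_force': array([ 0.68527398, -0.1260781 ,  0.81110016]), 'wrist_torque': array([-0.01471888,  0.34080841, -0.0131517 ]), 'opening': 0.5496434957894956})
```

View pics/w0.png

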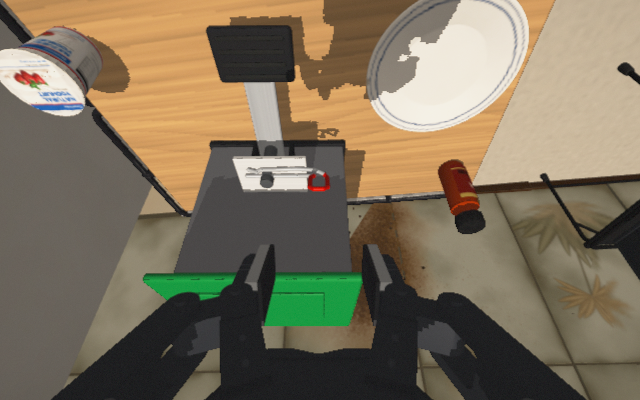

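The wrist view has the red loop at (318,182), the pin at (267,180), the clip leg between them and the lid's front edge at row 280, below the loop.

```bash
python3 - <<'E'
from h import *
P,p=cloud('w0'); hsv=cv2.cvtColor(p,cv2.COLOR_RGB2HSV)
m=((hsv[...,0]<8)|(hsv[...,0]>172))&(hsv[...,1]>150); sub=np.zeros(m.shape,bool); sub[160:205,295:345]=1; m&=sub
print(m.sum(), np.argwhere(m).min(0),np.argwhere(m).max(0))
q=P[m]; q=q[(q[:,2]>.1)&(q[:,2]<.17)&(q[:,0]<.6)]; print(len(q),np.percentile(q,[2,25,50,75,98],axis=0).round(4))
org=np.array([.579,-.0908,.117])
l=np.column_stack([(q-org)@xc,(q-org)@yc,q[:,2]-.117])*1000; print(np.percentile(l,[2,25,50,75,98],axis=0).round(1))
# fit plate corners & pin
print(np.round(P[178:184,262:272].reshape(-1,3)[::6],3)); 
c=cv2.resize(p[130:230,200:360],None,fx=5,fy=5,interpolation=cv2.INTER_CUBIC);cv2.imwrite('pics/c2.png',c[:,:,::-1])
sub[:]=0;sub[260:300,120:380]=1
m=sub&(hsv[...,0]>45)&(hsv[...,0]<80)&(hsv[...,1]>120)&(P[...,2]>.215)&(P[...,2]<.25)
q=P[m]; r=cv2.minAreaRect(q[:,:2].astype(np.float32)); print(cv2.boxPoints(r))
E
```

```text
195 [173 308] [190 329]
191 [[ 0.5602 -0.0402  0.1172]
 [ 0.5626 -0.0368  0.1294]
 [ 0.5653 -0.0283  0.1475]
 [ 0.5737 -0.0213  0.1529]
 [ 0.5826 -0.0174  0.1552]]
[[-26.1  49.1   0.2]
 [-24.   52.4  12.4]
 [-21.5  59.7  30.5]
 [-12.6  68.   35.9]
 [ -3.8  71.2  38.2]]
[[ 0.571 -0.094  0.125]
 [ 0.57  -0.086  0.126]
 [ 0.571 -0.091  0.127]
 [ 0.572 -0.085  0.126]
 [ 0.571 -0.089  0.128]
 [ 0.572 -0.093  0.129]
 [ 0.573 -0.087  0.128]
 [ 0.574 -0.092  0.129]
 [ 0.576 -0.085  0.127]
 [ 0.577 -0.09   0.128]]
[[ 0.5565238  -0.18815655]
 [ 0.61345124 -0.19584817]
 [ 0.64025736  0.00254959]
 [ 0.5833299   0.01024121]]
```

View pics/c2.png

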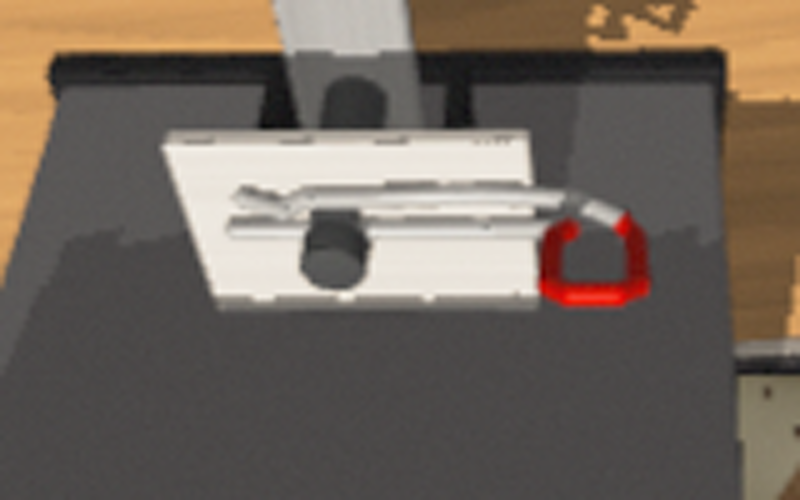

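```bash
python3 - <<'E'
from h import *
Rm=Rt(35); loop=np.array([.5705,-.030,.141])
t,r,s=delta(loop-.004*Rm[:,2],Rm);print(t,r,s['tool_pos'])
E
```

```text
[-1.000e-01 -8.000e-01  1.855e+02] [ 0.0011 -0.0013 -0.0022] [ 0.46286533 -0.01577724  0.29636949]
```

```bash
python3 -m handwheel '[0,-1,20,0,0,0,0,0,20,0,0,0,0,0,20,0,0,0,0,0,20,0,0,0,0,0,15,0,0,0,0,0,15,0,0,0,0,0,10,0,0,0,0,0,0,0,0,0]'
python3 - <<'E'
from h import *
Rm=Rt(35); loop=np.array([.5705,-.030,.141])
t,r,s=delta(loop-.004*Rm[:,2],Rm);print(t,r,s['tool_pos'],s['joint_pos']); cap('wrist','w1'); cap('scene','s1')
E
```

```text
clock: 3.52
tool_pos: [0.5326, -0.0252, 0.198]
ee_rot: [0.06, 0.952, -0.018, 0.299]
wrist_force: [0.3, -0.4, -0.6]
opening: 0.552
[ 1.3 -0.1 64.6] [ 0.0018 -0.0019 -0.0011] [ 0.53256792 -0.02522793  0.1980084 ] [-0.23206056 -0.35749935  2.29500483  0.11091736  0.60084054 -1.74870585]
```

View pics/w1.png

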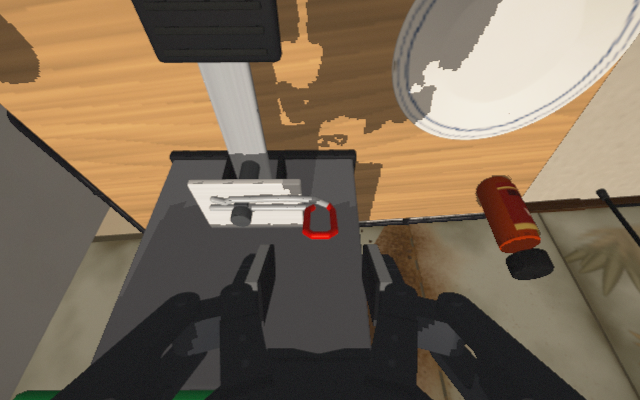

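The loop (319,220) is centred between the pads (262 and 375). I'll continue in.

```bash
python3 -m handwheel '[1,0,15,0,0,0,0,0,15,0,0,0,0,0,12,0,0,0,0,0,10,0,0,0,0,0,7,0,0,0,0,0,5,0,0,0,0,0,0,0,0,0]'
python3 - <<'E'
from h import *
Rm=Rt(35); loop=np.array([.5705,-.030,.141])
t,r,s=delta(loop-.004*Rm[:,2],Rm);print(t,r,s['tool_pos'],s['wrist_force']); cap('wrist','w2')
E
```

```text
clock: 4.5
tool_pos: [0.5677, -0.0296, 0.1455]
ee_rot: [0.06, 0.952, -0.018, 0.3]
wrist_force: [-0.2, -0.2, 0.1]
opening: 0.545
[ 0.2 -0.   1.3] [ 0.0016  0.0003 -0.0009] [ 0.56766957 -0.02961045  0.14545327] [-0.16775566 -0.23377365  0.05929432]
```

View pics/w2.png

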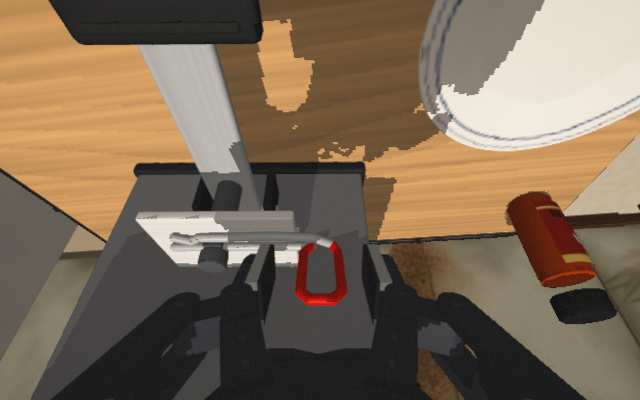

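The loop, columns 297–346, lies between the pads. I'll close on it with 40 N.

```bash
python3 -m handwheel '[0,0,0,0,0,0,0,0,0,0,0,0,0,0,0,0,0,0,0,0,0,0,0,0,0,0,0,0,0,0,0,0,0,0,0,0]' 1 40
python3 - <<'E'
from h import *
print(ctrl.state()['wrist_force']); cap('wrist','w3')
E
```

```text
clock: 5.3
tool_pos: [0.5679, -0.0297, 0.146]
ee_rot: [0.06, 0.952, -0.018, 0.301]
wrist_force: [-2.8, 1.7, 5.1]
opening: 0.262
[-2.81749976  1.74480847  5.07707748]
```

View pics/w3.png

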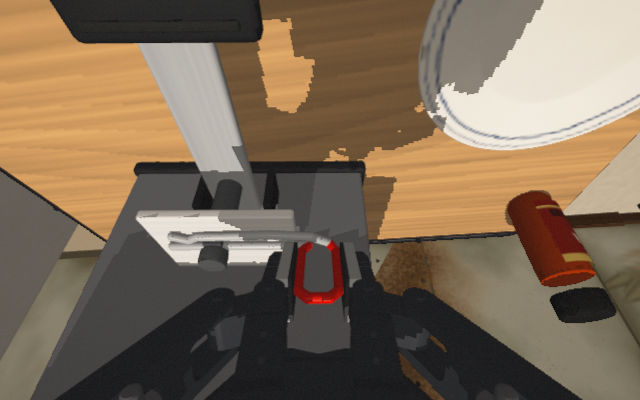

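The fingers hold the loop, with an opening of about 22 mm. Next I pull along +y.

```bash
python3 -m handwheel '[0,4,0,0,0,0,0,4,0,0,0,0,0,4,0,0,0,0,0,4,0,0,0,0,0,4,0,0,0,0]'
python3 -m handwheel '[0,5,0,0,0,0,0,5,0,0,0,0,0,5,0,0,0,0,0,5,0,0,0,0,0,5,0,0,0,0,0,5,0,0,0,0,0,0,0,0,0,0]'
python3 - <<'E'
from h import *
cap('wrist','w4')
E
```

```text
clock: 5.98
tool_pos: [0.5703, -0.0095, 0.1458]
ee_rot: [0.06, 0.952, -0.018, 0.301]
wrist_force: [-1.4, -1.8, 3.8]
opening: 0.262
clock: 6.85
tool_pos: [0.5739, 0.0207, 0.1456]
ee_rot: [0.06, 0.952, -0.018, 0.3]
wrist_force: [-0.1, 1.3, 2.5]
opening: 0.264
```

View pics/w4.png

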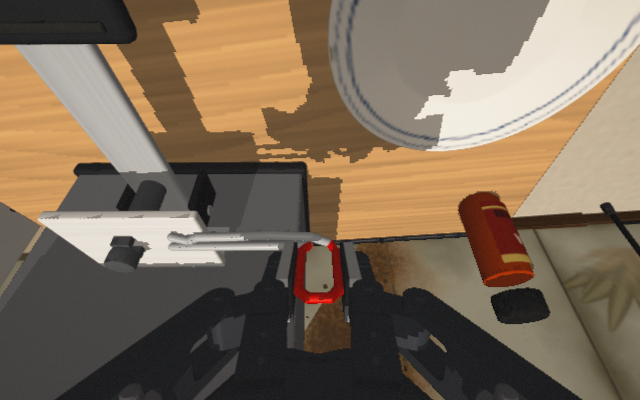

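```bash
python3 - <<'E'
from h import *
Rm=Rt(35); off=np.array([.012,-.0393,-.0288]); mid=np.array([.522,.116,.030])-.005*yc
tgt=mid-off
P,p=cloud('w4'); 
s=ctrl.state(); R0=R.from_quat(s['ee_rot']).as_matrix()
a=s['tool_pos']; w=[a+.012*yc, a+.012*yc+[-.01,0,.05], tgt+[0,0,.07], tgt+[0,0,.003]]
for b in w: print(np.round(b,4),np.round(R0.T@(b-a)*1000,1)); a=b
E
```

```text
[0.5754 0.0325 0.1457] [ 0. 12.  0.]
[0.5654 0.0325 0.1957] [-20.6  -1.1 -46.6]
[0.5094 0.1503 0.1288] [ 96.1 109.8  14.6]
[0.5094 0.1503 0.0618] [38.5 -0.2 54.9]
```

```bash
python3 -m handwheel '[0,6,0,0,0,0,0,6,0,0,0,0,-5,0,-12,0,0,0,-5,0,-12,0,0,0,-5,0,-12,0,0,0,-5,0,-11,0,0,0,16,18,2.4,0,0,0,16,18,2.4,0,0,0,16,18,2.4,0,0,0,16,18,2.4,0,0,0,16,18,2.4,0,0,0,16,18,2.4,0,0,0,0,0,0,0,0,0,0,0,0,0,0,0]'
python3 - <<'E'
from h import *
cap('wrist','w5'); cap('top','t5')
off=np.array([.012,-.0393,-.0288]); tgt=np.array([.522,.116,.030])-.005*yc-off
print(delta(tgt+[0,0,.003],Rt(35))[:2])
E
```

```text
clock: 8.65
tool_pos: [0.5092, 0.1491, 0.1299]
ee_rot: [0.06, 0.952, -0.018, 0.301]
wrist_force: [0.2, -0.6, 0.3]
opening: 0.263
(array([39.5,  1.5, 55.6]), array([ 0.0014,  0.0021, -0.0018]))
```

View pics/w5.png

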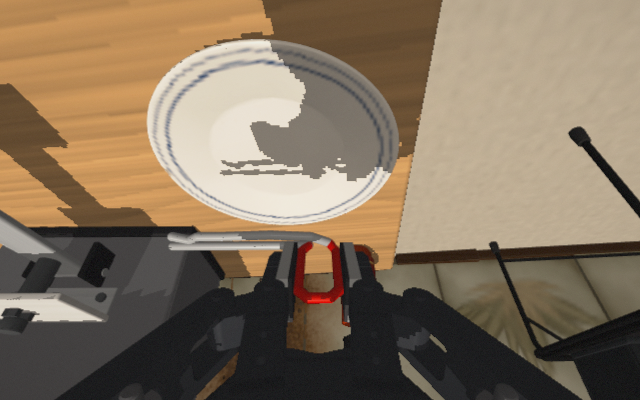

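View pics/t5.png

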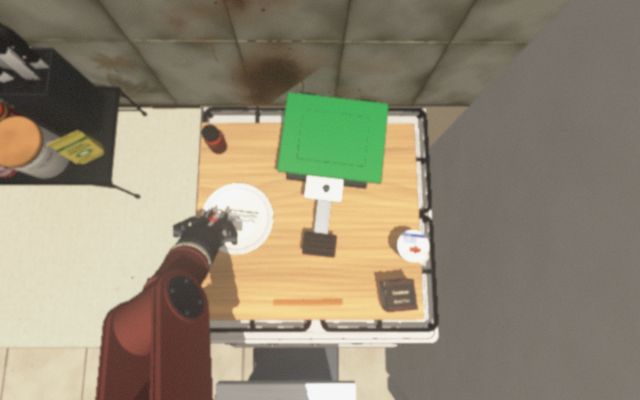

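The clip hangs over the plate in the top view at (245,210), with the leg level. I'll lower it.

```bash
python3 -m handwheel '[6,1,9,0,0,0,6,0,9,0,0,0,6,0,9,0,0,0,6,0,8,0,0,0,5,0,7,0,0,0,4,0,5,0,0,0,0,0,0,0,0,0]'
python3 -m handwheel '[2,0,3,0,0,0,1.7,0,2.4,0,0,0,1.7,0,2.4,0,0,0,0,0,0,0,0,0]'
python3 - <<'E'
from h import *
cap('scene','s6');cap('wrist','w6')
off=np.array([.012,-.0393,-.0288]); tgt=np.array([.522,.116,.030])-.005*yc-off
print(delta(tgt,Rt(35)))
p=load('s6')[0];c=cv2.resize(p[140:280,190:390],None,fx=4,fy=4,interpolation=cv2.INTER_CUBIC);cv2.imwrite('pics/c6.png',c[:,:,::-1])
E
```

```text
clock: 9.62
tool_pos: [0.5083, 0.1502, 0.0707]
ee_rot: [0.06, 0.952, -0.018, 0.3]
wrist_force: [-0.3, -0.1, -0.3]
opening: 0.262
clock: 10.12
tool_pos: [0.5086, 0.1502, 0.0618]
ee_rot: [0.06, 0.952, -0.018, 0.3]
wrist_force: [-0.1, 0.1, -0.1]
opening: 0.259
(array([1.5, 0.1, 3. ]), array([ 0.0016,  0.0008, -0.0008]), {'clock': 10.225, 'joint_pos': array([ 0.26576846, -0.00770263,  2.31756143, -0.72207964,  0.33555831,
       -0.55056033]), 'joint_vel': array([-0.0010352 , -0.0032538 , -0.00300445,  0.0030562 , -0.00063095,
       -0.00099702]), 'effort': array([-3.33154621e-04, -2.96987629e+01, -3.00882661e+01, -8.85524210e-01,
       -1.61015432e+00,  2.75516169e-03]), 'tool_pos': array([0.50888387, 0.15030454, 0.06214386]), 'ee_rot': array([ 0.06000803,  0.95170041, -0.01804908,  0.30056547]), 'wrist_force': array([ 0.04633534, -0.26970882,  0.00332061]), 'wrist_torque': array([ 0.02069551,  0.30749964, -0.01394713]), 'opening': 0.26502649327670297})
```

View pics/c6.png

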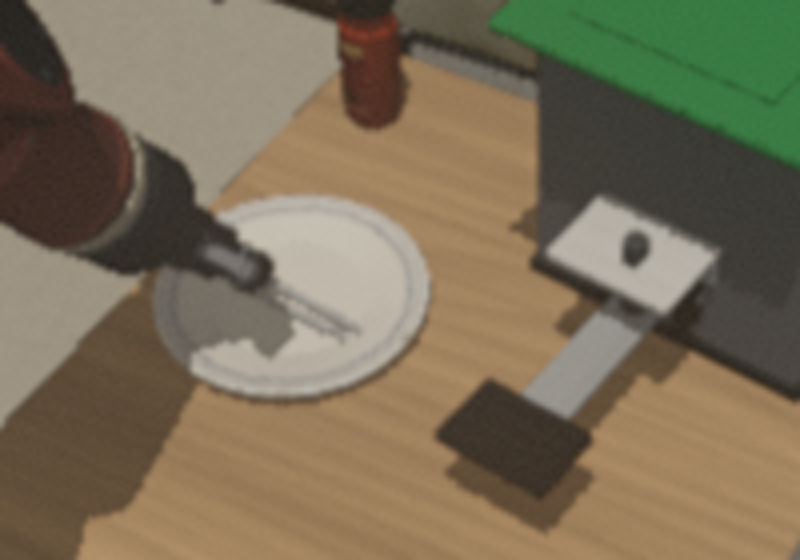

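View pics/w6.png

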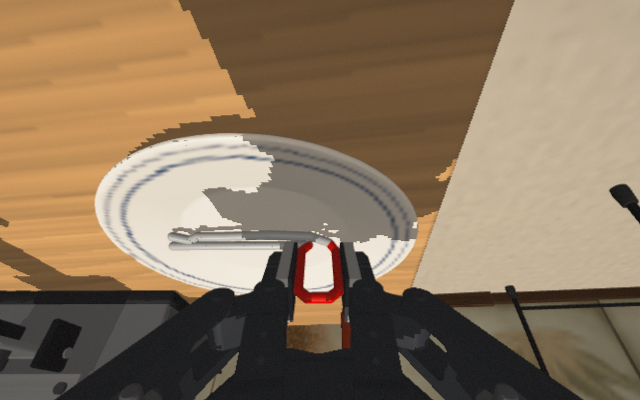

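The clip lies within the plate, just above its floor. I'll go a bit further down.

```bash
python3 -m handwheel '[0.7,0,1,0,0,0,0.7,0,1,0,0,0,0,0,0,0,0,0,0,0,0,0,0,0]'
python3 -m handwheel '[0.6,0,0.8,0,0,0,0,0,0,0,0,0,0,0,0,0,0,0]'
```

```text
clock: 10.72
tool_pos: [0.509, 0.1504, 0.0599]
ee_rot: [0.06, 0.952, -0.018, 0.301]
wrist_force: [0.6, 1.0, 1.5]
opening: 0.26
clock: 11.1
tool_pos: [0.5092, 0.1504, 0.059]
ee_rot: [0.06, 0.952, -0.018, 0.301]
wrist_force: [-0.4, 0.4, 4.4]
opening: 0.263
```

There is contact now (about 4 N up). I'll open partly.

```bash
python3 -m handwheel '[0,0,0,0,0,0,0,0,0,0,0,0,0,0,0,0,0,0,0,0,0,0,0,0]' 0.15 30
python3 - <<'E'
from h import *
cap('wrist','w7')
E
```

```text
clock: 11.6
tool_pos: [0.5086, 0.1502, 0.0585]
ee_rot: [0.06, 0.952, -0.018, 0.3]
wrist_force: [-0.3, -0.5, -0.3]
opening: 0.425
```

View pics/w7.png

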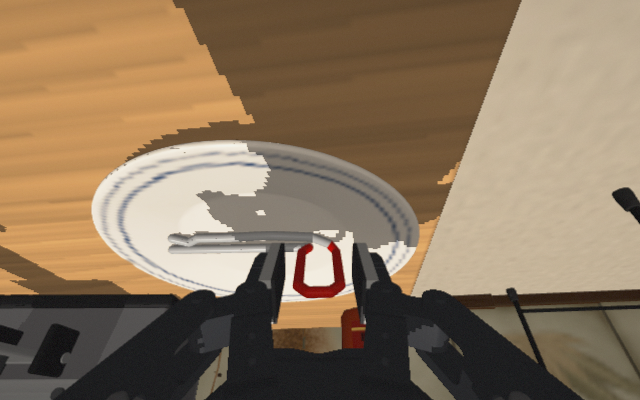

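The fingers are clear of the loop on both sides. I'll back out along the tool axis and check.

```bash
python3 -m handwheel '[0,0,-6,0,0,0,0,0,-12,0,0,0,0,0,-20,0,0,0,0,0,-25,0,0,0,0,0,-25,0,0,0,0,0,-25,0,0,0,0,0,0,0,0,0,0,0,0,0,0,0]'
python3 - <<'E'
from h import *
cap('wrist','w8'); s=ctrl.state(); print(s['tool_pos'],s['joint_pos'])
E
```

```text
clock: 12.65
tool_pos: [0.4444, 0.1583, 0.1509]
ee_rot: [0.06, 0.952, -0.018, 0.301]
wrist_force: [0.3, -0.1, -0.1]
opening: 0.425
[0.44425623 0.15807866 0.15042937] [ 0.34477891 -0.38532482  2.41385856 -0.47080137  0.60747    -0.77965836]
```

View pics/w8.png

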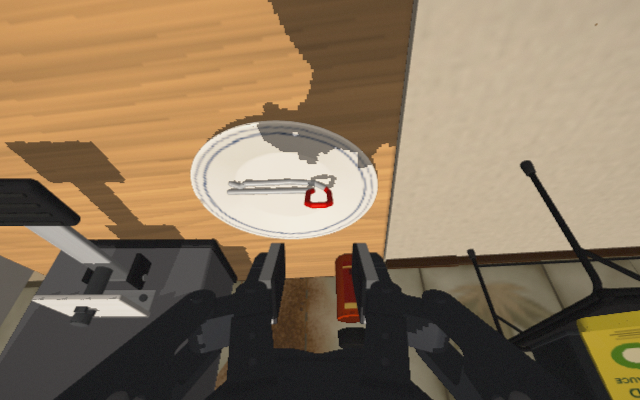

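The clip lies flat on the plate, columns 227–333 and rows 175–210, inside the rim. Next is the pedal: the tool goes vertical and the gripper shut.

```bash
python3 - <<'E'
from h import *
P,p=cloud('t5')
q=P[238:250,310:330].reshape(-1,3); print(np.nanmedian(q,0))
m=np.zeros(p.shape[:2],bool);m[228:262,298:342]=1; m&=(P[...,2]>.065)&(P[...,2]<.09)&(p.max(-1)<90); q=P[m]
r=cv2.minAreaRect(q[:,:2].astype(np.float32));print(m.sum(),r)
Rm=Rt(0); s=ctrl.state(); R0=R.from_quat(s['ee_rot']).as_matrix()
print(delta([.458,-.077,.15],Rm)[:2])
a=s['tool_pos']; b=a+np.array([0,0,.05]); print(R0.T@(b-a)*1000); c=np.array([.458,-.077,.15]); print(Rm.T@(c-b)*1000)
E
```

```text
[ 0.45848443 -0.07828734  0.07808847]
2 ((0.4729278087615967, -0.09959317743778229), (0.004389582201838493, 0.0), -92.18086242675781)
(array([ -35.2, -231.5,   24.8]), array([ 1.400e-03,  6.108e-01, -3.000e-04]))
[-28.67653168   0.06855356 -40.95914832]
[ -43.09856869 -231.5024414    50.42936653]
```

```bash
python3 -m handwheel '[-14,0,-20,0,0,0,-14,0,-20,0,0,0,0,0,0,0,0.1527,0,0,0,0,0,0.1527,0,0,0,0,0,0.1527,0,0,0,0,0,0.1527,0,-5.4,-29,6.3,0,0,0,-5.4,-29,6.3,0,0,0,-5.4,-29,6.3,0,0,0,-5.4,-29,6.3,0,0,0,-5.4,-29,6.3,0,0,0,-5.4,-29,6.3,0,0,0,-5.4,-29,6.3,0,0,0,-5.4,-29,6.3,0,0,0,0,0,0,0,0,0,0,0,0,0,0,0]' 1 40
python3 - <<'E'
from h import *
cap('scene','s9');print(delta([.458,-.077,.105],Rt(0)))
E
```

```text
clock: 14.7
tool_pos: [0.4579, -0.0771, 0.1483]
ee_rot: [0.063, 0.998, 0.001, -0.0]
wrist_force: [-1.4, 0.0, 0.2]
opening: 0.0
(array([-0. , -0.3, 43.6]), array([ 0.0023, -0.0004,  0.0002]), {'clock': 14.75, 'joint_pos': array([-0.33758375, -0.05988688,  2.0366297 ,  0.00235557,  1.16568227,
       -1.78382132]), 'joint_vel': array([ 0.01194156, -0.01149233, -0.00100989, -0.00096278,  0.00041836,
       -0.00212377]), 'effort': array([-4.77069318e-01, -3.22264230e+01, -3.54426563e+01, -2.08534225e-02,
       -7.78865389e-03,  4.64757584e-03]), 'tool_pos': array([ 0.45803042, -0.07676763,  0.14864112]), 'ee_rot': array([ 6.27028240e-02,  9.98031568e-01,  1.15465084e-03, -1.06346187e-04]), 'wrist_force': array([ 0.23592236, -0.69166091, -0.54324214]), 'wrist_torque': array([-0.03647709, -0.04931914,  0.0194871 ]), 'opening': -0.0003995534865181357})
```

View pics/s9.png

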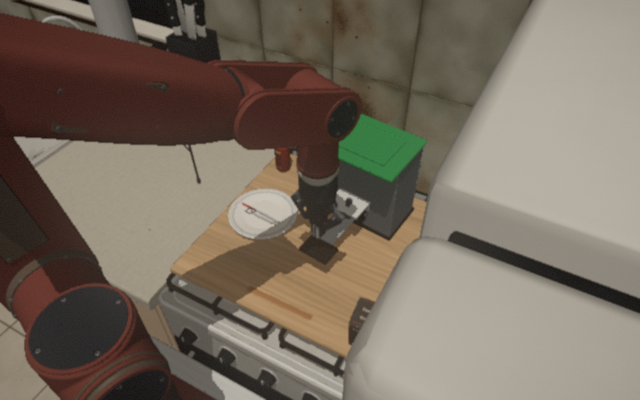

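The tool is upright over the pad at (318,250), and the clip lies on the plate at (262,215). I'll go down and press.

```bash
python3 -m handwheel '[0,0,12,0,0,0,0,0,12,0,0,0,0,0,10,0,0,0,0,0,6,0,0,0,0,0,3,0,0,0,0,0,3,0,0,0,0,0,3,0,0,0,0,0,0,0,0,0]'
python3 -m handwheel '[0,0,3,0,0,0,0,0,3,0,0,0,0,0,3,0,0,0,0,0,3,0,0,0,0,0,3,0,0,0,0,0,0,0,0,0]'
```

```text
clock: 15.75
tool_pos: [0.4585, -0.0774, 0.1006]
ee_rot: [0.063, 0.998, 0.001, 0.001]
wrist_force: [-1.9, 0.3, 4.1]
opening: 0.001
clock: 16.5
tool_pos: [0.4587, -0.0774, 0.0854]
ee_rot: [0.063, 0.998, 0.001, 0.001]
wrist_force: [-1.0, 0.4, 5.6]
opening: 0.004
```

```bash
python3 -m handwheel '[0,0,3,0,0,0,0,0,3,0,0,0,0,0,2,0,0,0,0,0,2,0,0,0,0,0,0,0,0,0,0,0,0,0,0,0]'
python3 -m handwheel '[0,0,1,0,0,0,0,0,1,0,0,0,0,0,0,0,0,0,0,0,0,0,0,0]'
```

```text
clock: 17.25
tool_pos: [0.4595, -0.0775, 0.076]
ee_rot: [0.063, 0.998, 0.001, 0.002]
wrist_force: [0.4, 0.4, 5.3]
opening: -0.003
clock: 17.75
tool_pos: [0.4597, -0.0775, 0.0747]
ee_rot: [0.063, 0.998, 0.001, 0.002]
wrist_force: [-2.4, 0.5, 11.6]
opening: -0.003
```

```bash
python3 - <<'E'
from h import *
cap('scene','s10');print(ctrl.state()['wrist_force'],ctrl.state()['tool_pos'])
E
```

```text
[-2.33680913  0.34284083 12.34258218] [ 0.45974957 -0.07752177  0.07471771]
```

View pics/s10.png

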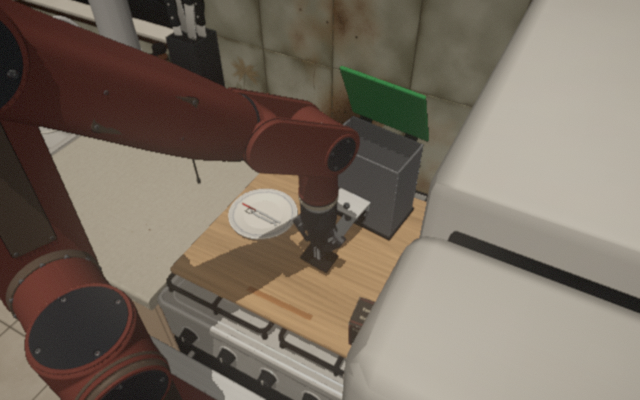

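The lid stands open and the force has doubled, so the pedal is on its stop. I'll check the lid angle from depth.

```bash
python3 - <<'E'
from h import *
P,p=cloud('s10'); hsv=cv2.cvtColor(p,cv2.COLOR_RGB2HSV)
m=(hsv[...,0]>45)&(hsv[...,0]<80)&(hsv[...,1]>120); m[:60]=0;m[145:]=0;m[:,:335]=0;m=cv2.erode(m.astype(np.uint8),np.ones((7,7)))>0
q=P[m]; q=q[~np.isnan(q[:,0])]; c=np.median(q,0); n=np.linalg.svd(q-q.mean(0),full_matrices=False)[2][2]; print(len(q),c,n,np.arccos(abs(n[2])))
E
python3 -m handwheel '[0,0,0.5,0,0,0,0,0,0,0,0,0,0,0,0,0,0,0]'
```

```text
clock: 18.18
tool_pos: [0.4598, -0.0775, 0.0745]
ee_rot: [0.063, 0.998, 0.001, 0.002]
wrist_force: [-2.5, 1.6, 14.6]
opening: -0.0
  return _methods._mean(a, axis=axis, dtype=dtype,
  ret = um.true_divide(
<stdin>:4: RuntimeWarning: Mean of empty slice.
Traceback (most recent call last):
IndexError: index 2 is out of bounds for axis 0 with size 0
```

```bash
python3 - <<'E'
from h import *
P,p=cloud('s10'); hsv=cv2.cvtColor(p,cv2.COLOR_RGB2HSV).astype(int); print(hsv[100,385],P[100,385],P[85,360],P[90,415])
g=p.astype(int); m=(g[...,1]>1.3*g[...,0])&(g[...,1]>1.3*g[...,2]); m[:60]=0;m[145:]=0;m[:,:335]=0;m[:,440:]=0;m=cv2.erode(m.astype(np.uint8),np.ones((5,5)))>0
q=P[m]; q=q[~np.isnan(q[:,0])]; n=np.linalg.svd(q-q.mean(0),full_matrices=False)[2][2]; print(len(q),n,np.arccos(abs(n[2])))
E
```

```text
[ 60 112  59] [ 0.69590411 -0.10917688  0.33169228] [ 0.69339474 -0.05062271  0.35203668] [ 0.83503131 -0.13038351  0.28491102]
2889 [-0.9124043   0.10902392 -0.39450245] 1.1652700046854327
```

The lid is at about 1.16 rad, fully open. I'll ease up at 16 mm/s.

```bash
python3 -m handwheel '[0,0,-1,0,0,0,0,0,-2,0,0,0,0,0,-2,0,0,0,0,0,-2,0,0,0,0,0,-2,0,0,0,0,0,-2,0,0,0,0,0,-2,0,0,0,0,0,-2,0,0,0,0,0,-2,0,0,0,0,0,-2,0,0,0,0,0,-2,0,0,0,0,0,-2,0,0,0]'
python3 -m handwheel '[0,0,-2,0,0,0,0,0,-2,0,0,0,0,0,-1,0,0,0,0,0,-1,0,0,0,0,0,-1,0,0,0,0,0,-1,0,0,0,0,0,-1,0,0,0,0,0,-1,0,0,0,0,0,-1,0,0,0,0,0,-1,0,0,0,0,0,-1,0,0,0,0,0,0,0,0,0]'
```

```text
clock: 19.68
tool_pos: [0.4585, -0.0773, 0.096]
ee_rot: [0.063, 0.998, 0.001, 0.001]
wrist_force: [-1.3, -0.7, 5.4]
opening: -0.002
clock: 21.18
tool_pos: [0.4584, -0.0773, 0.1089]
ee_rot: [0.063, 0.998, 0.001, 0.001]
wrist_force: [-0.2, 0.8, -0.8]
opening: 0.001
```

Contact is lost gently. I'll lift away and check everything.

```bash
python3 -m handwheel '[0,0,-5,0,0,0,0,0,-15,0,0,0,0,0,-25,0,0,0,10,10,-30,0,0,0,20,20,-30,0,0,0,20,20,-20,0,0,0,0,0,0,0,0,0,0,0,0,0,0,0]'
python3 - <<'E'
from h import *
cap('scene','s11');cap('top','t11')
A,_=cloud('t0');B,p=cloud('t11')
print(B[244,320],'was',A[244,320]); print('lid',B[170,300],A[170,300],B[110,370],A[110,370])
for n,(u,v) in dict(jar=(208,132),pot=(413,245),tea=(398,294)).items(): print(n,B[v,u],A[v,u])
hsv=cv2.cvtColor(p,cv2.COLOR_RGB2HSV); sub=np.zeros(hsv.shape[:2],bool); sub[175:262,192:282]=1
q=B[sub&(B[...,2]>.024)&(hsv[...,1]<60)]; print(cv2.minEnclosingCircle(q[:,:2].astype(np.float32)))
E
```

```text
clock: 22.18
tool_pos: [0.4151, -0.0218, 0.2342]
ee_rot: [0.063, 0.998, 0.001, 0.001]
wrist_force: [-0.3, 0.7, -0.3]
opening: 0.001
[ 0.42199799 -0.0640958   0.57988235] was [ 0.45754025 -0.07943433  0.07691694]
lid [ 0.58571416 -0.03691341  0.24571257] [ 0.58533051 -0.03694055  0.24723659] [ 0.70733667 -0.1737438   0.2451702 ] [ 0.70767791 -0.17387651  0.24433513]
jar [0.70159717 0.16986528 0.129323  ] [0.70079114 0.16929304 0.13163248]
pot [ 0.45430622 -0.28506562  0.08997196] [ 0.45423139 -0.28478889  0.09106943]
tea [ 0.34916801 -0.24561135  0.09884654] [ 0.34921217 -0.24540527  0.09981986]
((0.509665846824646, 0.09130172431468964), 0.11187181621789932)
```

View pics/s11.png

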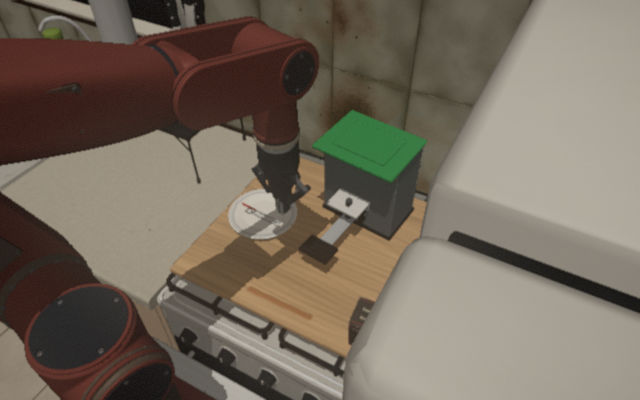

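View pics/t11.png

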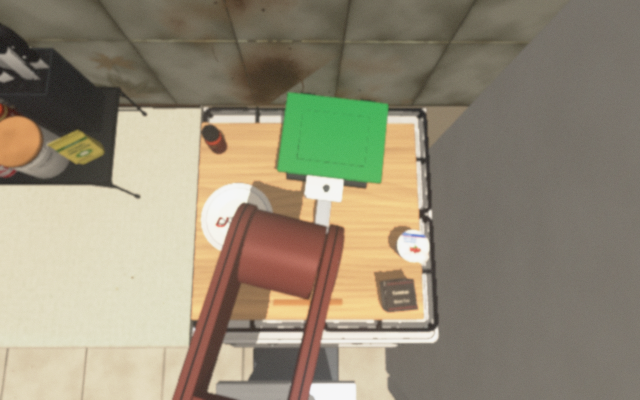

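The lid is shut and the bystanders have not moved. The clip is on the plate at (262,213) in the scene view. Because the arm hides the pad in the top view, I'll compare pad height in the scene pictures.

```bash
python3 - <<'E'
from h import *
A,_=cloud('s0');B,_=cloud('s11')
for v,u in [(250,318),(246,312),(255,320),(155,380)]: print(A[v,u].round(4),B[v,u].round(4))
s=ctrl.state();print(s['wrist_force'],s['tool_pos'])
ctrl.sign_off()
E
```

```text
[ 0.4507 -0.0799  0.0793] [ 0.4505 -0.08    0.0796]
[ 0.4543 -0.0629  0.0793] [ 0.4524 -0.064   0.082 ]
[ 0.442  -0.0896  0.0774] [ 0.4419 -0.0897  0.0774]
[ 0.6204 -0.1382  0.2475] [ 0.6203 -0.1383  0.2476]
[-0.17790716 -0.36653306 -0.45969561] [ 0.41477686 -0.02196945  0.23328641]
the job is handed in; nothing more can be done
```

I pulled the clip out of the lock pin by its red loop and laid it on the side plate. Then I pressed the pedal down onto its stop and eased it back up at about 16 mm/s or less. The job is handed in at about 22 s on the clock; no verdict was reported.

- **Lid:** it stood open at about 1.16 rad with the pedal down, measured from depth. It is now closed, with heights back to the start values within about 1.5 mm.
- **Pedal:** two of three points on the pad match their starting height to 0.3 mm. The third, nearest the pad's edge, read 2.7 mm higher. I did not follow that up and took it as depth noise.
- **Clip and plate:** the clip lies flat inside the plate's rim. My final re-measurement of the plate's position was spoilt because the arm hid part of it, so this rests on the pictures.
- **Bystanders:** the pot, jar and tea box read within about 2.5 mm of where they began.
- **Robot:** it touches nothing; the wrist force was about 0.6 N, which is sensor noise.

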